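Press the sprung plate of a print cassette home with a tamper

TASK

Pick up the flat-footed tamper and press the sprung aluminium plate of the green pressing cassette squarely down with it, feeling for the firm stop without forcing beyond it and keeping the plate level, so that both side catches snap over its edges and hold it down. Touch the plate only with the tamper's foot, then stand the tamper upright in the middle of its cork pad and let go. Do not disturb the grey weight, loupe and jar standing about.

Things in the scene. Friction and masses are not known exactly. Their poses are not given: they have to be found in the camera images.
- cassette: Fixed green pressing cassette, base 180 x 200 x 12 mm (x by y); origin at the centre of its underside, z up. Guide posts flank the plate on the +-x sides (inner faces 49 mm from the centre); catch housings stand on the +-y sides (inner faces 59 mm out); all reach 73 mm above the table. Inside, stops set to a different height each time, not measured.
- cassette_mouth (a point): Centre of the cassette's open top, 73 mm above the table; axes as the cassette. From each housing a 24 mm wide brass sprung catch nose reaches in to y = +-50 mm, 5 mm over the plate's edge, below the free plate. So a foot pressing between them needs its long side along the cassette's y and its centre within about 6 mm.
- plate: Aluminium pressing plate 90 x 110 x 6 mm (x by y); origin at its centre, z up. Slides down on a spring (2 N at first, 150 N/m), rocks softly up to 0.15 rad. Catches snap over its edges 17 to 35 mm below its free height (passing them adds 2 to 5 N); rubber stops (14 N/mm) 2.5 mm lower. 20 to 25 N seats it; over 40 N is forcing. Let go early it springs up; with one catch it stays tilted.
- plate_top (a point): Centre of the plate's upper face, 70 mm above the table when the plate is free; z points up out of the plate.
- tamper: Loose hand tamper, about 0.3 kg, standing upright on the cork pad; origin at the centre of the underside of its foot, z up. Steel foot 64 x 84 x 12 mm (its x by y); round neck 22 mm thick up to 50 mm; collar disc 48 mm across from 50 to 56 mm; wooden handle block 40 mm along x, 28 mm across y, from 56 to 101 mm, to be gripped across its y faces.
- pad: Fixed cork pad 120 x 120 x 6 mm on which the tamper stands; origin at the centre of its underside.
- weight: Loose grey cloth-covered lead weight, 100 x 46 x 27 mm, bystander; origin at the centre of its underside.
- loupe: Loose black stand loupe, 43 mm across, 38 mm high, bystander; origin at the centre of its underside.
- jar: Loose white screw jar with black lid, 49 mm across, 60 mm high, bystander; origin at the centre of its underside.
Not all that is in view belongs to the job. Leave any orange look-alike of the tamper alone.

How it is judged:
By the outcome, as a careful person would: the job done as asked, in the order asked, and still so for the second after the job is handed in, with the robot touching nothing.
It also fails if it takes over 48 s, if anything falls off the work surface, if the arm or the gripper's body presses on something with over 40 N, if the wrist force passes 120 N, or if a joint passes its speed limit or range.

ROBOT

A 6-joint arm with a two-finger parallel gripper is mounted at the origin on the work surface; the furniture and walls round the work are solid. World frame = base frame: x ahead of the robot, y to its left, z up, the work surface at z = 0. Lengths are in m, angles in rad, forces in N, time in s.
With the tool pointing down it reaches from about 0.325 to 0.775 m from the base axis. Payload 5.5 kg.
Tool frame: the origin (TCP) lies at the very end of the fingers, on their centre line; the grasp point (between the pads) lies 19 mm behind it; z points along the fingers, y is the line along which they close (so a half turn about z gives the same grasp; the last joint's range is limited). The gripper opens to 88 mm and grips with 3 to 60 N. Pads are 20 mm wide; open, the fingers measure 115 mm over their backs; the gripper's body (75 mm by 178 mm) begins 61 mm behind the grasp point.
Start: joints at [1.15, 0.091, 1.231, -0, 1.82, -0.057], TCP at [0.214, 0.561, 0.223] pointing down, gripper open.
Joint ranges: [-2.87, 2.87], [-0.86, 2.18], [0.17, 2.46], [-1.51, 4.65], [0.06, 2.69], [-2.65, 2.65]. Speed limits (rad/s): [2.57, 2.57, 3.01, 3.14, 3.14, 3.14].

INTERFACE

Orientations are given as a rotation vector (axis times angle).
In Python, from rig import ctrl, jaws, ik, viewer, job gives the robot as it stands. Calls block until the motion is done:
- ctrl.goto(position, orientation): joint-space move of the TCP to a pose.
- ctrl.servo_line(position, v=0.15, rotation=None, until_force=None): straight line of the TCP; rotation=None keeps the orientation; v is the mean speed in m/s. With until_force (N) it stops when the force on the tool has changed by that much, and returns True; else False.
- ctrl.set_joints(angles): joint-space move.
- jaws.open_gripper() and jaws.close(): open the fingers fully, or close them until they stop; the grip force is fixed at half the most.
- ctrl.dwell(seconds).
- ik(position, orientation): joint angles nearest the present ones, or None.
- ctrl.state(): the state.
- viewer.capture(name): name is "scene" or "side" or "wrist"; returns the picture (384x512x3 uint8, red, green, blue); there is no depth.
- viewer.camera_params(name): a dict with "fx", "fy", "cx", "cy" (pixels), "T" (4x4, takes a point from camera to world coordinates). Camera axes: x right, y up, looking along -z (the intrinsics and any distortion apply to the point x, -y, -z); pixel columns grow to the right and rows downward; lengths in m; the calibration is good to about 2 mm. The wrist camera is an equidistant fisheye: a pixel r from the principal point sees the ray r / f radians off the axis. A picture is of the moment at which its call begins: read the wrist's pose just before it. camera_params takes no time and is no camera call; for the wrist camera it gives the pose at the moment of the call.
A pose or a line that the arm cannot do raises ctrl.Unreachable and nothing moves.
- job.finish_job(): hands the job in; it is judged then, once.
The state is a dict: "t": time; "q": joint angles; "qvel": joint speeds; "tau": joint torques, N m; "tcp_pos": TCP position; "ee_rot": TCP orientation; "ft_force": force on the tool from outside, world axes, zero at the start; "torque": the same for the moment, N m; "grip_width": finger opening in m; "finger_force": force on a finger pad.
Only numpy, scipy, OpenCV 4.12 (cv2) and the standard library are available. Lean on these libraries where they do the work, as an engineer would, in place of code of your own. Each camera call takes 0.05 s, during which the arm holds its last target. There are 200 camera calls.

## Working session

There is one attempt and no reset: what is moved stays moved. The work goes in short steps, each a Python script; the robot and the scene stay as the last script left them, time stands still between calls to the robot, and variables do not carry over. Pictures are saved under pics/ and viewed, at most 10 in all, crops included, and the job is handed in when it is done.

```bash
ls; mkdir -p pics; python3 - <<'E'
from rig import ctrl, viewer
import cv2, numpy as np
a=[]
for n in ("scene","side","wrist"):
    p=viewer.camera_params(n); print(n,{k:np.round(v,4).tolist() if k!='dist' else v for k,v in p.items()})
    im=viewer.capture(n)[:,:,::-1]; cv2.imwrite(f"pics/{n}0.png",im); 
    if n!="wrist": cv2.imwrite(f"pics/{n}0b.png",cv2.resize(im,(768,576),interpolation=cv2.INTER_CUBIC))
print(ctrl.state())
E
```

```text
pics
scene {'fx': 457.727, 'fy': 457.727, 'cx': 255.6429, 'cy': 195.4909, 'T': [[0.8812, 0.2247, -0.4159, 0.0434], [-0.4727, 0.4201, -0.7746, -0.8848], [0.0007, 0.8792, 0.4764, 0.6109], [0.0, 0.0, 0.0, 1.0]]}
side {'fx': 486.4701, 'fy': 486.4701, 'cx': 255.0306, 'cy': 191.2481, 'T': [[0.9879, 0.1124, -0.1071, 0.3658], [-0.155, 0.675, -0.7214, -1.0851], [-0.0088, 0.7293, 0.6842, 1.0558], [0.0, 0.0, 0.0, 1.0]]}
wrist {'fx': 297.3186, 'fy': 297.3186, 'cx': 255.0528, 'cy': 186.9134, 'T': [[0.3564, -0.8905, -0.2828, 0.1351], [0.9343, 0.3389, 0.1106, 0.5916], [-0.0027, -0.3036, 0.9528, 0.3844], [0.0, 0.0, 0.0, 1.0]]}
{'t': 0.15, 'q': array([ 1.15029465e+00,  9.16954958e-02,  1.23158084e+00, -6.68953179e-06,
        1.81980738e+00, -5.66652683e-02]), 'qvel': array([ 0.00151376, -0.00167201, -0.0041222 , -0.00052287, -0.00067779,
       -0.00101675]), 'tau': array([ 1.39701824e-03, -4.47043669e+01, -4.06909561e+01,  6.98619755e-02,
        2.73943873e-02, -1.28000106e-04]), 'tcp_pos': array([0.21341181, 0.56052831, 0.22177695]), 'ee_rot': array([-5.68305592e-01, -3.08940992e+00,  2.27795941e-03]), 'ft_force': array([-0.02663272,  0.33863586,  0.97362655]), 'torque': array([-0.03788512, -0.05084428,  0.03746138]), 'finger_force': 0.0, 'grip_width': 0.08779467527272711}
```

View pics/scene0b.png

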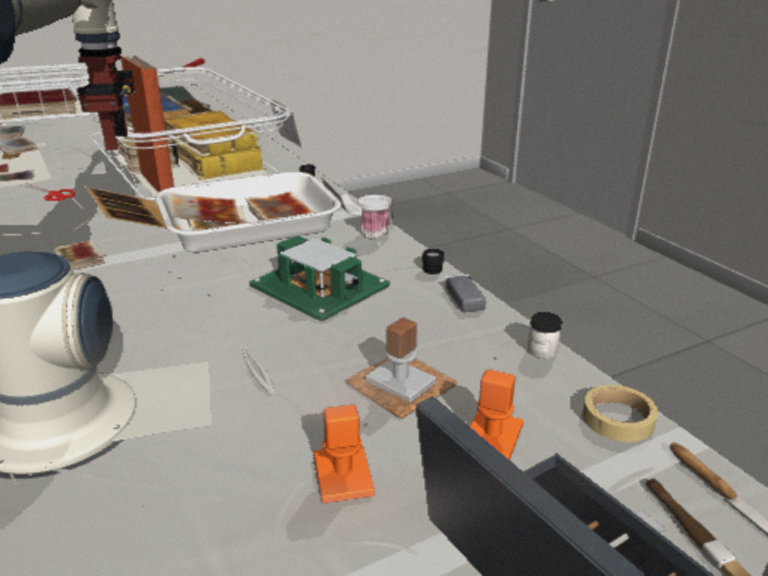

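View pics/side0b.png

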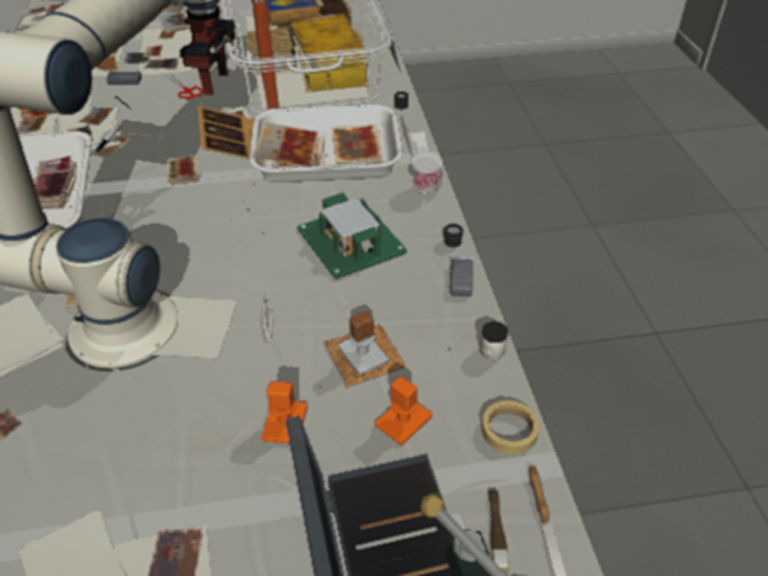

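Candidates for the tamper, in scene pixels (768-wide): the brown-handled, steel-footed one at (400,352) on the cork pad, and orange look-alikes at (343,450) and (497,412). The first fits because of its steel foot, wooden handle and cork pad. The cassette is at (320,275), with the weight at (466,293), loupe at (432,261) and jar at (545,335).

```bash
cat > h.py <<'E'
import numpy as np, cv2
from rig import ctrl, jaws, ik, viewer, job
from scipy.spatial.transform import Rotation as R
def ray(p,u,v,fish):
    x,y=(u-p['cx'])/p['fx'],(v-p['cy'])/p['fy']
    if fish:
        r=np.hypot(x,y)+1e-12; d=np.array([x/r*np.sin(r),-y/r*np.sin(r),-np.cos(r)])
    else: d=np.array([x,-y,-1])
    T=np.array(p['T']); return T[:3,3],T[:3,:3]@d
def onplane(p,u,v,z,fish=False):
    o,d=ray(p,u,v,fish); return (o+d*(z-o[2])/d[2])
def down(yaw): # tool z down, tool y axis at angle yaw in world
    y=np.array([np.cos(yaw),np.sin(yaw),0]); z=np.array([0,0,-1.])
    return R.from_matrix(np.c_[np.cross(y,z),y,z]).as_rotvec()
def proj(p,P,fish=False):
    T=np.array(p['T']); c=T[:3,:3].T@(np.asarray(P,float)-T[:3,3]); x,y,z=c[0],-c[1],-c[2]
    if fish:
        r=np.hypot(x,y); th=np.arctan2(r,z); k=th/(r+1e-12)
    else: k=1/z
    return np.array([p['cx']+p['fx']*x*k,p['cy']+p['fy']*y*k])
E
python3 - <<'E'
from h import *
ps=viewer.camera_params('side'); pc=viewer.camera_params('scene')
def s(p,n,u,v,z): print(n,np.round(onplane(p,u/1.5,v/1.5,z),3)[:2])
for q in [(325,350),(383,322),(406,367),(348,383)]: s(ps,'pad',*q,.006)
for q in [(298,229),(340,196),(406,246),(337,275)]: s(ps,'cas',*q,.012)
for q in [(320,209),(350,200),(380,221),(350,236)]: s(ps,'plate',*q,.07)
s(ps,'handle top',360,317,.107); s(pc,'handle top',402,324,.107)
s(ps,'loupe',453,243,0);s(ps,'weight',461,290,.0);s(ps,'jar',492,352,0)
s(ps,'or1',284,432,0);s(ps,'or2',404,425,0); s(pc,'wall',420,405,.15)
s(pc,'or2',500,435,0)
im=cv2.imread('pics/scene0.png')[190:350,190:370]
cv2.imwrite('pics/crop.png',cv2.resize(im,None,fx=3.5,fy=3.5,interpolation=cv2.INTER_CUBIC))
E
```

```text
pad [ 0.393 -0.136]
pad [ 0.515 -0.08 ]
pad [ 0.54  -0.203]
pad [ 0.427 -0.224]
cas [0.368 0.238]
cas [0.478 0.349]
cas [0.601 0.138]
cas [0.439 0.068]
plate [0.422 0.228]
plate [0.492 0.25 ]
plate [0.547 0.163]
plate [0.476 0.123]
handle top [ 0.461 -0.157]
handle top [ 0.463 -0.159]
loupe [0.71  0.145]
weight [ 0.692 -0.008]
jar [ 0.711 -0.188]
or1 [ 0.304 -0.31 ]
or2 [ 0.513 -0.329]
wall [ 0.361 -0.378]
or2 [ 0.525 -0.321]
```

View pics/crop.png

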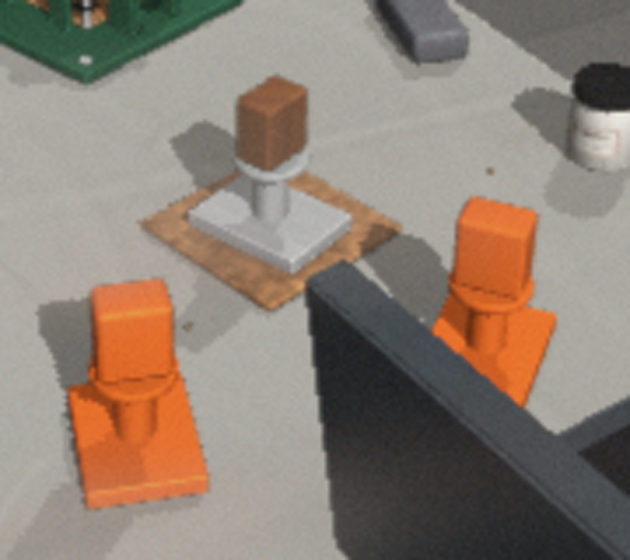

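The crop confirms it. The steel-footed, wooden-handled tamper stands on the cork pad, with its handle top at crop (272,85). Both orange ones stand off the pad. Next I'll look from above with the wrist camera at the cassette and then the tamper.

```bash
python3 - <<'E'
from h import *
import pickle
D={}
for n,P,yaw in (('cas',[.50,.16,.30],.38),('tam',[.475,-.21,.30],-.35)):
    ctrl.goto(P,down(yaw)); ctrl.dwell(.2)
    p=viewer.camera_params('wrist'); im=viewer.capture('wrist')[:,:,::-1]
    D[n]=p; cv2.imwrite(f'pics/w_{n}.png',im); cv2.imwrite(f'pics/w_{n}b.png',cv2.resize(im,(768,576),interpolation=cv2.INTER_CUBIC))
    print(n,np.round(p['T'][:3],3).tolist())
pickle.dump(D,open('cams.pkl','wb')); s=ctrl.state(); print(s['t'],s['ft_force'])
E
```

```text
cas [[0.928, -0.354, -0.112, 0.469], [0.372, 0.884, 0.283, 0.24], [-0.002, -0.305, 0.952, 0.463]]
tam [[0.94, 0.325, 0.105, 0.504], [-0.342, 0.895, 0.287, -0.129], [-0.001, -0.305, 0.952, 0.463]]
3.8417 [-0.28585256 -0.12859139 -0.54391425]
```

View pics/w_casb.png

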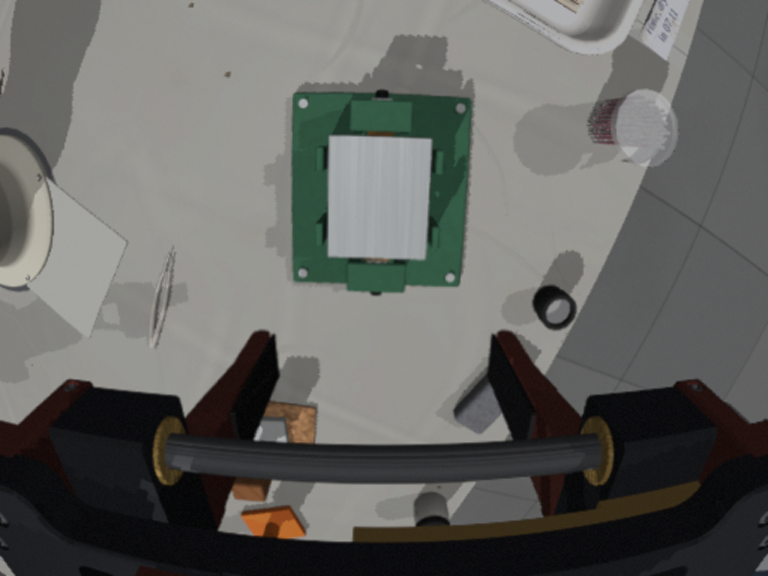

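View pics/w_tamb.png

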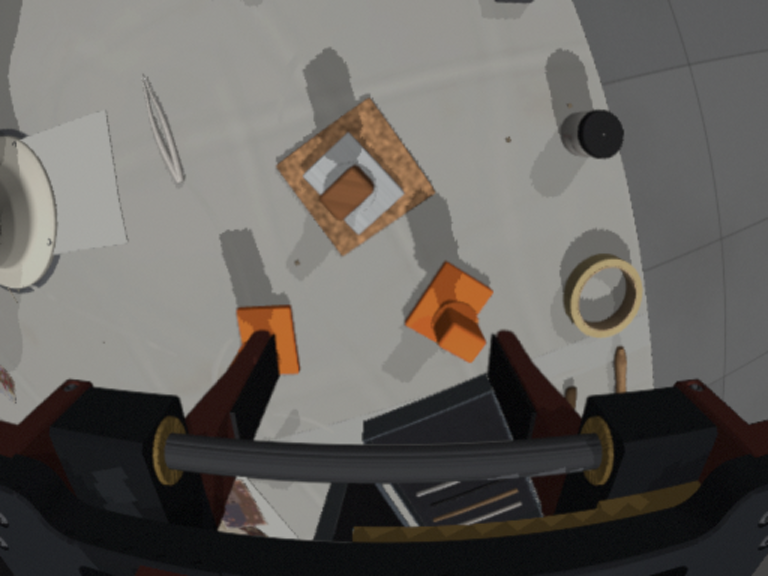

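The wrist cassette view shows the plate corners at (329,137), (432,138), (430,260) and (328,256), with the housings at image top and bottom, so cassette y runs along image vertical. The tamper view shows the foot corners at (303,175), (349,134), (404,188) and (360,235), and the pad corners at (277,166), (371,97), (434,190) and (344,255). I'll fit the poses from these.

```bash
python3 - <<'E'
from h import *
import pickle
from scipy.optimize import least_squares
D=pickle.load(open('cams.pkl','rb'))
def fit(n,items,x0):
    p=D[n]
    def f(x):
        c,s=np.cos(x[2]),np.sin(x[2]); r=[]
        for (a,b,z),uv in items:
            r+=list(proj(p,[x[0]+c*a-s*b,x[1]+s*a+c*b,z],True)*1.5-uv)
        return r
    o=least_squares(f,x0); return o.x,np.round(o.fun,1)
rect=lambda hx,hy,z:[(-hx,hy,z),(hx,hy,z),(hx,-hy,z),(-hx,-hy,z)]
pl=list(zip(rect(.045,.055,.07),[(329,137),(432,138),(430,260),(328,256)]))
ba=list(zip(rect(.09,.1,.012),[(293,92),(472,98),(460,287),(293,282)]))
x0=[.485,.19,-.4+.8]
for n,i in(('plate',pl),('base',ba),('both',pl+ba)): print(n,*fit('cas',i,x0))
# tamper: +y -> image right-down: corners order (-x,+y),(+x,+y),(+x,-y),(-x,-y)
ft=list(zip(rect(.032,.042,.018),[(360,235),(404,188),(349,134),(303,175)]))
pd=list(zip(rect(.06,.06,.006),[(344,255),(434,190),(371,97),(277,166)]))
x0=[.463,-.158,np.radians(-63.5-90)]
for n,i in(('foot',ft),('pad',pd)): print(n,*fit('tam',i,[.463,-.158,np.radians(-153)]))
# handle top corners, colour segmentation centroid check
x,_=fit('tam',ft,x0); c,s=np.cos(x[2]),np.sin(x[2])
im=cv2.imread('pics/w_tamb.png')
P=lambda a,b,z:proj(D['tam'],[x[0]+c*a-s*b,x[1]+s*a+c*b,z],True)*1.5
for hx,hy,z,col in((.032,.042,.018,(0,255,0)),(.02,.014,.107,(255,0,0)),(.02,.014,.062,(0,255,255))):
    cv2.polylines(im,[np.int32(np.round([P(a,b,zz)*8 for a,b,zz in rect(hx,hy,z)]))],True,col,1,cv2.LINE_AA,3)
a=cv2.resize(im[80:270,260:450],(570,570),interpolation=cv2.INTER_CUBIC); cv2.imwrite('pics/chk.png',a)
E
```

```text
plate [0.48422382 0.19250277 0.3628392 ] [-0.  -1.   0.6 -0.2 -2.1 -0.5  1.5  1.7]
base [0.48324524 0.19265242 0.34801127] [-0.4 -0.1  0.5 -0.4 -0.   0.4 -0.1  0.1]
both [0.48381278 0.19256365 0.35217171] [ 0.3 -1.7  0.8  0.1 -3.1 -0.3  0.5  1.  -0.3  0.5  0.6 -0.5  0.8  0.4
  0.8  0.7]
foot [ 0.46240143 -0.15841599 -2.71025071] [ 45.9 -43.7 -43.2  47.2 -47.5  43.7  43.1 -43.1]
pad [ 0.46477044 -0.1552165  -0.53898726] [ -36.  -142.8   -9.4  -56.8   30.3  148.9   12.5   59.5]
```

View pics/chk.png

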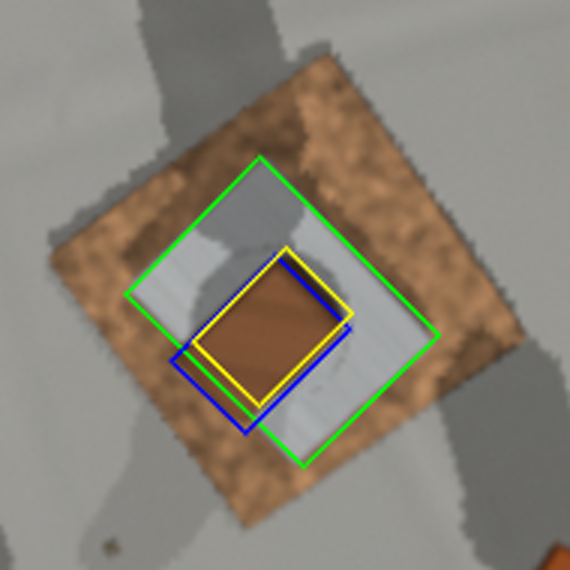

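The overlay matches the foot and the handle (foot corners at crop (262,157), (438,335), (303,465) and (127,295)). I'll refit with the corrected corner order, then grasp and lift.

```bash
cat >> h.py <<'E'
import pickle
from scipy.optimize import least_squares
def fit(p,items,x0):
    def f(x):
        c,s=np.cos(x[2]),np.sin(x[2]); r=[]
        for (a,b,z),uv in items: r+=list(proj(p,[x[0]+c*a-s*b,x[1]+s*a+c*b,z],True)*1.5-uv)
        return r
    o=least_squares(f,x0); return o.x,np.round(o.fun,1)
rect=lambda hx,hy,z:[(-hx,hy,z),(hx,hy,z),(hx,-hy,z),(-hx,-hy,z)]
E
python3 - <<'E'
from h import *
p=pickle.load(open('cams.pkl','rb'))['tam']
ft,r=fit(p,zip(rect(.032,.042,.018),[(404,188),(360,235),(303,175),(349,134)]),[.463,-.158,-2.7]); print(ft,r)
pd,r=fit(p,zip(rect(.06,.06,.006),[(434,190),(344,255),(277,166),(371,97)]),[.463,-.158,-2.6]); print(pd,r)
pickle.dump((ft,pd),open('tp.pkl','wb'))
rv=down(ft[2]+np.pi/2)
ctrl.goto([ft[0],ft[1],.19],rv)
ctrl.servo_line([ft[0],ft[1],.0655],v=.12,until_force=8)
s=ctrl.state(); print(s['t'],s['q'][5],s['tcp_pos'],s['ft_force'])
jaws.close(); s=ctrl.state(); print(s['t'],s['grip_width'],s['finger_force'],s['ft_force'],s['torque'])
if .02<s['grip_width']<.035:
    ctrl.servo_line([ft[0],ft[1],.20],v=.12); ctrl.dwell(.2)
    s=ctrl.state(); print(s['t'],s['tcp_pos'],s['grip_width'],s['ft_force'],s['torque'])
E
```

```text
Traceback (most recent call last):
  File "h.py", line 28, in fit
    o=least_squares(f,x0); return o.x,np.round(o.fun,1)
ValueError: operands could not be broadcast together with shapes (0,) (8,)
```

```bash
sed -i 's/^    def f(x):/    items=list(items)\n    def f(x):/' h.py
python3 - <<'E'
from h import *
p=pickle.load(open('cams.pkl','rb'))['tam']
ft,r=fit(p,zip(rect(.032,.042,.018),[(404,188),(360,235),(303,175),(349,134)]),[.463,-.158,-2.7]); print(ft,r)
pd,r=fit(p,zip(rect(.06,.06,.006),[(434,190),(344,255),(277,166),(371,97)]),[.463,-.158,-2.6]); print(pd,r)
assert np.hypot(*(ft-pd)[:2])<.02 and abs(ft[2]+2.7)<.2
pickle.dump((ft,pd),open('tp.pkl','wb'))
rv=down(ft[2]+np.pi/2)
ctrl.goto([ft[0],ft[1],.19],rv)
ctrl.servo_line([ft[0],ft[1],.0655],v=.12,until_force=8)
s=ctrl.state(); print(s['t'],s['q'][5],s['tcp_pos'],s['ft_force'])
jaws.close(); s=ctrl.state(); print(s['t'],s['grip_width'],s['finger_force'],s['ft_force'],s['torque'])
if .02<s['grip_width']<.035:
    ctrl.servo_line([ft[0],ft[1],.20],v=.12); ctrl.dwell(.2)
    s=ctrl.state(); print(s['t'],s['tcp_pos'],s['grip_width'],s['ft_force'],s['torque'])
E
```

```text
[ 0.46316896 -0.15762354 -2.72600121] [ 2.2  3.1  0.4 -0.7 -1.   0.9 -1.6 -3.3]
[ 0.46617477 -0.15332581 -2.87482987] [ 3.4  1.3 -0.6  1.1 -1.7 -0.8 -1.3 -1.4]
5.8833 0.7576069614284505 [ 0.46373341 -0.15787544  0.06653962] [ 0.33476029 -0.19170222  1.50948869]
6.825 0.02775224903183446 29.735021889209747 [ 0.48527717 -0.79813155 -0.52576708] [-0.05121035  0.10324377 -0.01368217]
8.3 [ 0.46293622 -0.15753559  0.19927014] 0.027704757076744222 [-0.10292523  0.13344343 -3.25925334] [ 0.00881252  0.10458689 -0.0089888 ]
```

```bash
python3 - <<'E'
from h import *
x,y=.4837,.1926
ctrl.goto([x,y,.19],down(.351-np.pi/2)); ctrl.dwell(.3)
p=viewer.camera_params('wrist'); im=viewer.capture('wrist')[:,:,::-1]
s=ctrl.state(); print(s['t'],s['tcp_pos'],s['ee_rot'],down(.351-np.pi/2),s['q'][5],s['ft_force'])
pickle.dump((p,s['tcp_pos']),open('over.pkl','wb')); cv2.imwrite('pics/over.png',cv2.resize(im,(768,576),interpolation=cv2.INTER_CUBIC))
E
```

```text
9.9667 [0.48390874 0.19202389 0.19002939] [3.09358643e+00 5.46917407e-01 1.17124053e-04] [3.09333579 0.54852358 0.        ] 1.533258373837903 [-0.1975971   0.90495948 -3.2862969 ]
```

View pics/over.png

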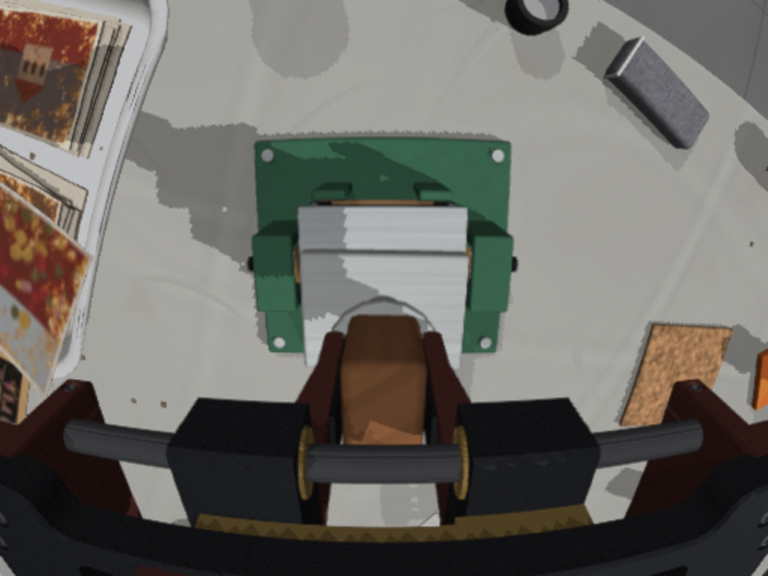

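The overhead view shows the foot's near edge at (301,251)-(468,251) and its far corners at (305,366) and (461,367). The plate edge is at (299,206)-(466,207), and the base corners are at (256,142), (511,141), (497,352) and (270,352). I'll compare the foot with the cassette in this same camera view.

```bash
python3 - <<'E'
from h import *
p,tcp=pickle.load(open('over.pkl','rb'))
b,r=fit(p,zip(rect(.09,.1,.012),[(270,352),(256,142),(511,141),(497,352)]),[.484,.192,.35]); print('base',b,r)
f,r=fit(p,zip(rect(.032,.042,.1415),[(305,366),(301,251),(468,251),(461,367)]),[.484,.192,.35]); print('foot',f,r)
e=[onplane(p,u/1.5,v/1.5,z,True) for u,v,z in((299,206,.07),(466,207,.07),(301,251,.1415),(468,251,.1415))]
Rm=np.array([[np.cos(.351),np.sin(.351)],[-np.sin(.351),np.cos(.351)]])
for q in e: print('edge pt in cassette frame rel tcp, mm',np.round(Rm@(q[:2]-tcp[:2])*1e3,1))
E
```

```text
base [0.48259024 0.19129803 0.35057781] [-0.6  1.2 -2.1 -1.   1.8 -0.3  0.8  0.8]
foot [0.48387088 0.1919543  0.34260747] [ 1.  -0.3 -1.8 -0.2  1.2  0.9 -0.4 -0.5]
edge pt in cassette frame rel tcp, mm [44.4 54.4]
edge pt in cassette frame rel tcp, mm [ 43.5 -53.4]
edge pt in cassette frame rel tcp, mm [32.2 40.8]
edge pt in cassette frame rel tcp, mm [ 32.  -41.7]
```

```bash
python3 - <<'E'
from h import *
x,y=.4832,.1919
ctrl.servo_line([x,y,.136],v=.06); ctrl.dwell(.2); f0=ctrl.state()['ft_force']
def rep(n):
    s=ctrl.state(); print(n,round(s['t'],2),np.round(s['tcp_pos'],4),np.round(s['ft_force']-f0,1),np.round(s['torque'],2),round(s['grip_width'],4))
rep('above')
print(ctrl.servo_line([x,y,.086],v=.012,until_force=21)); rep('stop')
ctrl.dwell(.3); rep('hold')
im=viewer.capture('wrist')[:,:,::-1]; cv2.imwrite('pics/press.png',im)
E
```

```text
above 11.22 [0.4834 0.192  0.1365] [0. 0. 0.] [-0.05  0.12 -0.04] 0.0279
True
stop 14.27 [0.4833 0.1919 0.0965] [-3.3 -0.3  8.9] [-0.17  0.62  0.03] 0.0282
hold 14.57 [0.4833 0.1919 0.0964] [-1.9 -0.8 10.5] [-0.17  0.7   0.03] 0.0283
```

The line stopped on a transient, and the static force is only about 10 N. I'll keep going in fine steps, reading the settled force each time.

```bash
python3 - <<'E'
from h import *
x,y=.4832,.1919; f0=np.array([-.2,.5,-3.3])
z=.0964
for i in range(12):
    z-=.0007
    h=ctrl.servo_line([x,y,z],v=.006,until_force=12); ctrl.dwell(.12)
    s=ctrl.state(); f=s['ft_force']-f0; print(round(s['t'],2),h,round(z,4),np.round(s['tcp_pos'],4),np.round(f,1),np.round(s['torque'],2),round(s['grip_width'],4))
    if f[2]>20 or z<.088: break
cv2.imwrite('pics/press2.png',cv2.resize(viewer.capture('wrist')[:,:,::-1],(768,576),interpolation=cv2.INTER_CUBIC))
E
```

```text
14.98 False 0.0957 [0.4833 0.1919 0.0964] [-2.6 -1.7  9.9] [-0.12  0.8   0.01] 0.0279
15.37 False 0.095 [0.4833 0.192  0.0962] [-3.4 -1.7 12.2] [-0.2   0.94 -0.07] 0.0275
15.75 False 0.0943 [0.4834 0.192  0.0961] [-5.2 -2.  15.3] [-0.33  1.13 -0.04] 0.0282
16.13 False 0.0936 [0.4834 0.192  0.0959] [-5.9 -2.5 16.1] [-0.32  1.37 -0.  ] 0.028
16.52 False 0.0929 [0.4834 0.192  0.0957] [-6.9 -3.5 20. ] [-0.35  1.58 -0.03] 0.0283
16.9 False 0.0922 [0.4835 0.192  0.0955] [-7.6 -2.8 22.1] [-0.4   1.66 -0.14] 0.0281
```

View pics/press2.png

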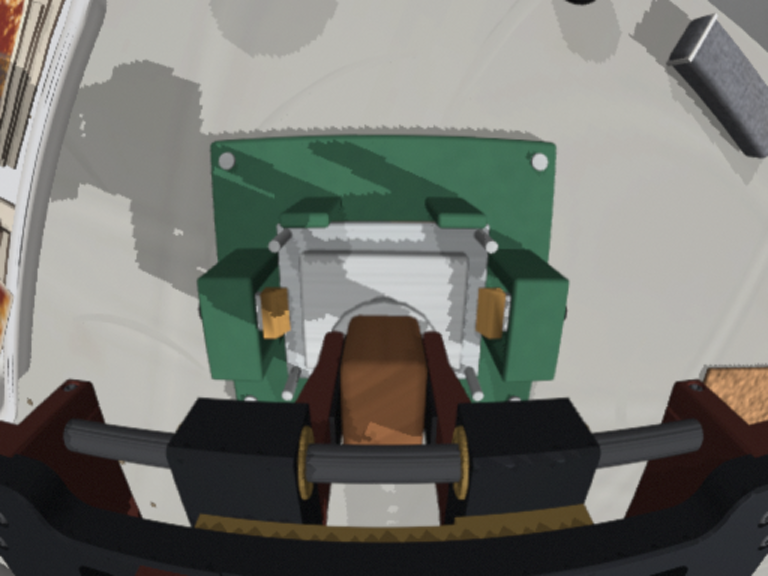

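The press view shows both brass noses, at (275,312) and (491,312), lying symmetrically over the plate edges, with about 22 N settled on a firm stop. I'll lift off, check the catches, and locate the pad again from nearby.

```bash
python3 - <<'E'
from h import *
x,y=.4832,.1919
ctrl.servo_line([x,y,.11],v=.03); s=ctrl.state(); print(s['t'],s['ft_force'])
ctrl.servo_line([x,y,.20],v=.12); ctrl.dwell(.1)
A=viewer.capture('wrist')[:,:,::-1].copy(); S=viewer.capture('scene')[:,:,::-1]
ft,pd=pickle.load(open('tp.pkl','rb'))
ctrl.goto([.385,-.185,.20],down(ft[2]+np.pi/2)); ctrl.dwell(.3)
p=viewer.camera_params('wrist'); B=viewer.capture('wrist')[:,:,::-1].copy(); s=ctrl.state(); print(s['t'],s['tcp_pos'],s['ft_force'],s['grip_width'])
def pad(p,im,n):
    hsv=cv2.cvtColor(im,cv2.COLOR_BGR2HSV); m=cv2.inRange(hsv,(6,60,40),(22,190,255))
    m=cv2.morphologyEx(m,cv2.MORPH_OPEN,np.ones((3,3)))
    for c in cv2.findContours(m,cv2.RETR_EXTERNAL,cv2.CHAIN_APPROX_NONE)[0]:
        if cv2.contourArea(c)<1500: continue
        P=np.array([onplane(p,*q[0],.006,True)[:2] for q in c],np.float32)
        r=cv2.minAreaRect(P*1000); print(n,np.round(r[0],1),np.round(r[1],1),round(r[2],1))
        cv2.polylines(im,[np.int32([proj(p,[*q/1000,.006],True) for q in cv2.boxPoints(r)])],True,(255,255,0),1)
pad(p,B,'near'); D=pickle.load(open('cams.pkl','rb')); pad(D['tam'],cv2.imread('pics/w_tam.png'),'first')
M=np.vstack([np.hstack([cv2.resize(A[60:270,110:400],(400,290)),cv2.resize(S[140:225,150:270],(400,290),interpolation=cv2.INTER_CUBIC)]),np.hstack([B[0:300,56:456],np.zeros((300,400,3),np.uint8)])])
cv2.imwrite('pics/mos.png',M); cv2.imwrite('pics/B.png',B)
E
```

```text
17.6917 [ 0.51421978  0.02468268 -3.08496567]
20.5917 [ 0.38523157 -0.18461506  0.19995227] [ 0.06129374 -0.08377682 -3.97552155] 0.027687193188771962
near [  80.4 -333.9] [ 45.3 508.3] 23.9
near [ 264.1 -237.4] [142.   79.5] 23.3
near [ 464.8 -153.2] [119.6 119.6] 15.0
near [ 694.3 -378.8] [ 91.1 117.2] 39.3
first [ 561.6 -726.5] [ 56.8 609.8] 70.2
first [ 695.8 -374.3] [ 99.7 111.5] 25.4
first [ 464.9 -153.2] [119.8 119.8] 15.1
```

View pics/mos.png

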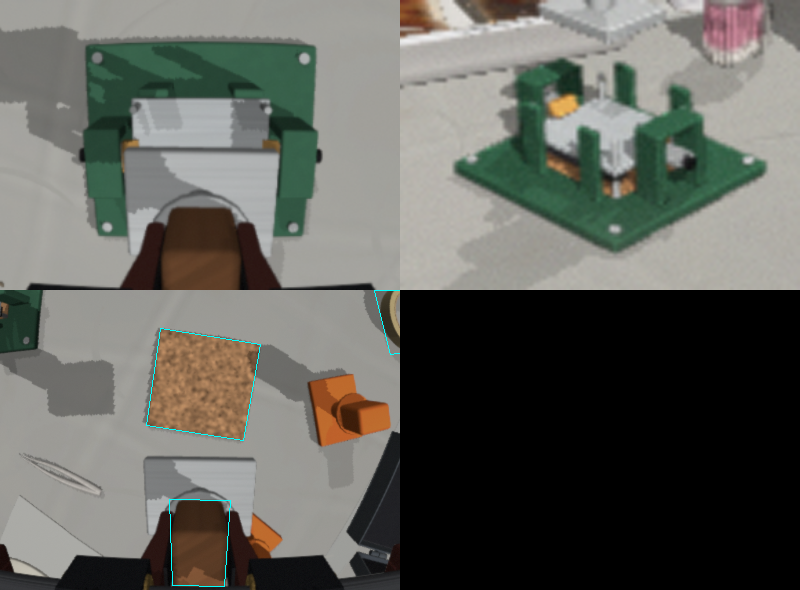

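The plate sits low and level, with both brass noses over its edges at mosaic (130,148), (272,148) and (563,105). The pad is outlined cleanly with its centre at (0.4648, -0.1532), sides of 119.6 mm and a rotation of 15 degrees. I'll place the tamper there.

```bash
python3 - <<'E'
from h import *
x,y=.4648,-.1532; rv=down(np.radians(-75))
ctrl.goto([x,y,.15],rv); ctrl.servo_line([x,y,.072],v=.06); ctrl.dwell(.2)
h=ctrl.servo_line([x,y,.0635],v=.01,until_force=4); ctrl.dwell(.2)
s=ctrl.state(); print(s['t'],h,s['tcp_pos'],s['ft_force'])
if s['tcp_pos'][2]<.069:
    jaws.open_gripper(); s=ctrl.state(); print(s['t'],s['grip_width'],s['ft_force'])
    ctrl.servo_line([x,y,.20],v=.1)
    ctrl.goto([.385,-.185,.24],rv); ctrl.dwell(.3)
    B=viewer.capture('wrist')[:,:,::-1]; S=viewer.capture('scene')[:,:,::-1]; 
    M=np.vstack([B[0:290,56:456],np.zeros((0,400,3),np.uint8)]); M=np.hstack([M,cv2.resize(S[140:285,150:350],(400,290),interpolation=cv2.INTER_CUBIC)])
    cv2.imwrite('pics/end.png',M); print(ctrl.state()['t'])
E
```

```text
23.5667 True [ 0.46474187 -0.15321137  0.06539924] [-0.03753048 -1.27733149  5.92700718]
24.5917 0.08792341299023697 [0.54189025 0.00607579 0.4839035 ]
26.975
```

View pics/end.png

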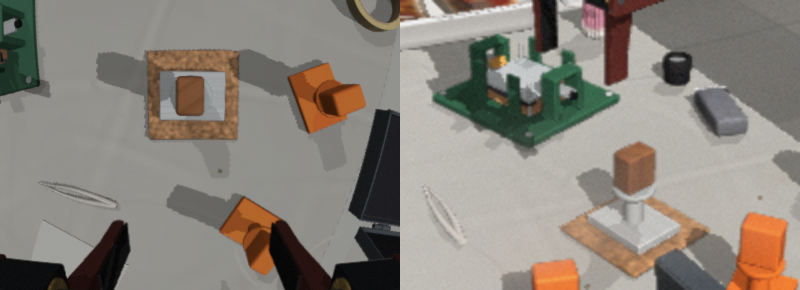

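The tamper stands upright and centred on the pad at (192,95), released, and the plate is still held down. I'll hand in.

```bash
python3 -c "
from rig import job; print(job.finish_job())"
```

```text
the job is handed in; nothing more can be done
None
```

The job is handed in at about 27 s of robot time: the plate was pressed to its firm stop at about 22 N and is held level by both catches, the tamper stands upright and released in the middle of its cork pad, and the arm stayed clear of the weight, loupe and jar.

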